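# Load and start the pressure tea brewer

### The job

Put every round tea nugget on the table into the brewer's chamber, but not the square brick, and set the lid on, turning its handle clockwise until it is cammed tight against its stop. Then turn the brewer's start knob clockwise to its stop and let it spring back, and after that set the countertop timer to ten minutes, holding its case down so that it neither turns nor skids. Leave the brick, the glass pitcher and the tin where they are.

Things in the scene. Friction and masses are not known exactly. Their poses are not given: they have to be found in the camera images.
- brewer: Steel countertop pressure tea brewer, fixed, 200 x 360 mm, deck 100 mm high. Origin under its middle at table height; -x is its front (spout), y its length. The round chamber opens in the deck at y = +85 mm inside a 150 mm wide collar whose top is 133.5 mm above the table; the start knob is at y = -85 mm.
- chamber (a point): On the chamber's axis at the gasket's unloaded top, 109 mm above the table. Chamber 88 mm wide, floor 85 mm below this. The collar has two inward lips (inner radius 54.5 mm, 130+ degrees each) and between them two 44 degree entry gaps, opposite each other, centred 162 and -18 degrees from the brewer's +x (counter-clockwise from above).
- entry_gap (a point): Middle of one entry gap, at the collar's top, 60 mm from the chamber's axis. Clockwise from it, under the lip, a ramp falls 0.08 mm per mm of arc (radius 58 mm): it meets the lid's lug 35 degrees on from the gap's middle and presses the lid down 3 mm by 72 degrees, where a stop ends the turn.
- tight_mark (a point): Short white line on the collar's top, 66 mm from the chamber's axis, 72 degrees clockwise of the entry gap; another lies opposite. The handle's ends point at them when the lid is against its stop, the handle then lying along the brewer's y.
- gasket (a joint): How far the sprung rubber gasket ring (88 to 116 mm wide) is pressed down, m, 0 to 0.0045: 4 N to start, then 2.5 N per mm. The loose lid's weight hardly moves it; with the lid against its stop it reads about 0.003, and over 0.002 counts as tight.
- lid_grip (a point): Centre of the lid's black bar handle, 52 mm above the lid's underside: bar 100 mm long (along the lid's x), 20 mm wide, 18 mm high, its underside 27 mm above the lid's disc, on posts 76 mm apart. Grip it across its width at the middle. Lid 0.30 to 0.42 kg, found right way up on the table. Tightening takes 0.3 to 0.8 N m.
- lid_under (a point): Middle of the lid's underside; x along the handle, z up. Steel disc of radius 52 mm, 16 mm thick, with two lugs under the handle's ends, 25 mm wide, reaching to radius 62 mm, tops 11 mm above the underside and sloped like the ramps. Let down through the entry gaps (10 degrees of play either way) on to the gasket, this point is at point chamber.
- start_knob (a joint): Spring-return start knob of the brewer, rad: 0 at rest, grows clockwise seen from above to its stop at 1.05. The spring pulls back with 0.04 N m at rest, 0.15 N m at the stop.
- start_grip (a point): On the start knob's upright axis, 139 mm above the table, at the height to grip its black fin: 14 mm wide, 44 mm long, 36 mm high, top 13 mm above this point, the knob's 46 mm wide disc 23 mm below. This point's y axis runs along the fin to its white line; at rest that is the brewer's +y.
- timer_zero (a point): Broad zero mark on the rim of the timer's white case, 37.5 mm from its axis (towards this point's -y), 34 mm above the table. The timer stands loose: case 78 mm wide, 34 mm high, 76 mm with the dial, 0.15 to 0.21 kg. Unpressed its case skids round with the dial (0.03 N m holds it); pressed down with 8 N or more it stays.
- timer_grip (a point): On the timer's upright axis, 63 mm above the table, at the height to grip the grey dial's fin: 14 mm wide, 46 mm long, 36 mm high, top 13 mm above this point, the 54 mm wide dial disc 23 mm below. This point's y axis runs along the fin to its white pointer line.
- timer_dial (a joint): Angle of the timer's dial past zero, rad, clockwise from above, 0 to 5.8. A full turn is 60 minutes: a minute is 0.105 rad, ten minutes (the second tick after the broad zero mark; ticks every five minutes) 1.047. Friction 0.07 N m; it stays where it is left and does not run. Starts below two minutes.
- tuo0_c (a point): Centre, half-way up, of a round dark pressed-tea nugget (tuocha): 38 mm wide, 26 mm high, domed, flat underside, 25 g, z along its axis. Three to five are on the table; an absent one reads None.
- tuo1_c (a point): Centre, half-way up, of a round dark pressed-tea nugget (tuocha): 38 mm wide, 26 mm high, domed, flat underside, 25 g, z along its axis. Three to five are on the table; an absent one reads None.
- tuo2_c (a point): Centre, half-way up, of a round dark pressed-tea nugget (tuocha): 38 mm wide, 26 mm high, domed, flat underside, 25 g, z along its axis. Three to five are on the table; an absent one reads None.
- tuo3_c (a point): Centre, half-way up, of a round dark pressed-tea nugget (tuocha): 38 mm wide, 26 mm high, domed, flat underside, 25 g, z along its axis. Three to five are on the table; an absent one reads None.
- tuo4_c (a point): Centre, half-way up, of a round dark pressed-tea nugget (tuocha): 38 mm wide, 26 mm high, domed, flat underside, 25 g, z along its axis. Three to five are on the table; an absent one reads None.
- brick_c (a point): Centre of a flat square pressed-tea brick of the same dark tea, 42 x 42 x 14 mm, not for this brew: leave it.
- pitcher: Glass serving pitcher, 72 mm wide, 72 mm high, standing ready on the drip tray below the spout; origin under its middle. Leave it.
- tin: Red tea tin, 86 mm wide, 135 mm high, behind the work; origin under its middle. Leave it.
Not all that is in view belongs to the job. Leave any brown look-alike of the part that bears timer_zero alone. Of the things that look like the part that bears lid_grip, the smaller one is meant.

How it is judged:
By the outcome, as a careful person would: the job done as asked, in the order asked, and still so for the second after the job is handed in, with the robot touching nothing.
Of tuo0, tuo1, tuo2, tuo3, tuo4 only 3 to 5 are there at a start; the rules pass over those that are not, and their reading is None.
At some moment in a run one of tuo0, tuo1, tuo2, tuo3, tuo4, lid may be knocked a few centimetres aside while the robot is not near it.
Once in a run the grip may slacken for a moment while it holds something.
It also fails if it takes over 210 s, if anything falls off the work surface, if the arm or the gripper's body presses on something with over 40 N, if the wrist force passes 120 N, or if a joint passes its speed limit or range.

### The arm

A 6-joint arm with a two-finger parallel gripper is mounted at the origin on the work surface. World frame = base frame: x ahead of the robot, y to its left, z up, the work surface at z = 0. Lengths are in m, angles in degrees, forces in N, time in s.
With the tool pointing down it reaches from about 0.325 to 0.775 m from the base axis. Payload 5.5 kg.
Tool frame: the origin (TCP) lies at the centre of the arm's flange, where the gripper is bolted on; the fingertips stand 182 mm ahead of it and the grasp point (between the pads) lies 163 mm ahead of it; z points along the fingers, y is the direction in which the jaws open and shut (so a half turn about z gives the same grasp; the last joint's range is limited). The gripper opens to 88 mm and grips with 3 to 60 N. Pads are 20 mm wide; open, the fingers measure 115 mm over their backs; the gripper's body (75 mm by 178 mm) begins 61 mm behind the grasp point.
Start: joints at [-68.852, 5.22, 70.514, -0, 104.267, -3.249], TCP at [0.248, -0.546, 0.405] pointing down, gripper open.
Joint ranges: [-164.24, 164.24], [-49.07, 125.15], [9.68, 141.18], [-86.29, 266.29], [3.28, 154.24], [-151.56, 151.56]. Speed limits (degrees/s): [147.25, 147.25, 172.46, 180, 180, 180].

### API

Orientations are given as [roll, pitch, yaw] about the fixed x, y, z axes, in that order (R = Rz(yaw) Ry(pitch) Rx(roll)).
In Python, from station import r gives the robot as it stands. The module is installed in compiled form; this text tells all that it offers. Calls block until the motion is done:
- r.reach(position, orientation): joint-space move of the TCP to a pose.
- r.servo_line(position, rotation=None, speed=0.15): straight line of the TCP; rotation=None keeps the orientation; speed is the mean speed in m/s.
- r.move_joints(angles): joint-space move.
- r.let_go() and r.grab(squeeze=None): open the fingers fully, or close them until they stop; squeeze is the grip in N (None keeps the last).
- r.wait(seconds).
- r.inverse_kinematics(position, orientation): joint angles nearest the present ones, or None.
- r.sense(): the state.
- r.snapshot(name): name is "scene" or "side" or "wrist"; returns a dict with "frame" (384x512x3 uint8, red, green, blue), "fx", "fy", "cx", "cy" (pixels), "R" (3x3) and "t" (3): a world point X has camera coordinates R X + t. Camera axes: x right, y down, z forward; pixel columns grow to the right and rows downward; lengths in m; the calibration is good to about 2 mm. The wrist camera is an equidistant fisheye: a pixel r from the principal point sees the ray r / f radians off the axis. A picture is of the moment at which its call begins. There is no depth.
A pose or a line that the arm cannot do raises r.IKError and nothing moves.
- r.hand_in(): hands the job in, once; it reports no verdict.
The state is a dict: "clock": time; "joints": joint angles; "joint_vel": joint speeds; "joint_torque": joint torques, N m; "tcp_pos": TCP position; "orientation": TCP orientation; "contact_force": force on the tool from outside, world axes, zero at the start; "torque": the same for the moment, N m; "opening": finger opening in m.
Only numpy, scipy, OpenCV 4.12 (cv2) and the standard library are available. Lean on these libraries where they do the work, as an engineer would, in place of code of your own. Each camera call takes 0.05 s, during which the arm holds its last target. There are 200 camera calls.

## Working session

There is one attempt and no reset: what is moved stays moved. The work goes in short steps, each a Python script; the robot and the scene stay as the last script left them, time stands still between calls to the robot, and variables do not carry over. Pictures are saved under pics/ and viewed, about 12 in all and at most 16, crops included, and the job is handed in when it is done.

```bash
mkdir -p pics
cat > h.py <<'E'
import numpy as np, cv2
from station import r
def save(name,fn):
    s=r.snapshot(name); cv2.imwrite('pics/'+fn+'.png',s['frame'][:,:,::-1]); 
    np.savez('pics/'+fn,**{k:np.array(v) for k,v in s.items()}); return s
def load(fn): return dict(np.load('pics/'+fn+'.npz'))
def ray(s,u,v,fish=False):
    x=(u-s['cx'])/s['fx'];y=(v-s['cy'])/s['fy']
    if fish:
        th=np.hypot(x,y); k=np.sin(th)/max(th,1e-9); d=np.array([x*k,y*k,np.cos(th)])
    else: d=np.array([x,y,1.])
    R=np.array(s['R']); return -R.T@np.array(s['t']), R.T@d
def onz(s,u,v,z,fish=False):
    c,d=ray(s,u,v,fish); return c+d*(z-c[2])/d[2]
def proj(s,X,fish=False):
    p=np.array(s['R'])@np.array(X)+np.array(s['t'])
    if fish:
        q=np.hypot(p[0],p[1]); th=np.arctan2(q,p[2]); k=th/max(q,1e-9); return s['cx']+s['fx']*k*p[0], s['cy']+s['fy']*k*p[1]
    return s['cx']+s['fx']*p[0]/p[2], s['cy']+s['fy']*p[1]/p[2]
E
python3 - <<'E'
from h import *
for n in ['scene','side','wrist']:
    s=save(n,n+'0'); print(n,s['fx'],-np.array(s['R']).T@np.array(s['t']),np.array(s['R'])[2])
a=[cv2.imread(f'pics/{n}0.png') for n in ['scene','side']]
for n,i in zip('ab',a): cv2.imwrite(f'pics/{n}.png',cv2.resize(i,(800,600)))
print(r.sense())
E
```

```text
scene 408.4364453365335 [ 1.43780901 -0.2733185   0.8375512 ] [-0.72905057  0.26369555 -0.63162482]
side 453.8380604913109 [0.32892528 0.87504391 0.95095292] [ 0.20344891 -0.68822801 -0.69638405]
wrist 297.3186396354542 [ 0.30841187 -0.51788116  0.38270502] [-0.22667031 -0.10017046 -0.96880671]
{'clock': 0.15, 'joints': array([-6.88513955e+01,  5.25386326e+00,  7.05666495e+01,  1.60285538e-04,
        1.04266111e+02, -3.25111765e+00]), 'joint_vel': array([ 0.02730662, -0.08442491, -0.20958003, -0.06845505,  0.03387916,
        0.0308697 ]), 'joint_torque': array([ 1.78415281e-03, -4.47045386e+01, -4.06907952e+01,  6.99333055e-02,
        2.74992466e-02, -1.26687064e-04]), 'tcp_pos': array([ 0.2478537 , -0.54646967,  0.40375337]), 'orientation': array([-1.79913524e+02, -5.06779630e-03,  2.43997577e+01]), 'contact_force': array([-0.07859346, -0.14912038,  0.29725763]), 'torque': array([ 0.01646441,  0.02600287, -0.05326664]), 'opening': 0.0879502773594775}
```

View pics/a.png

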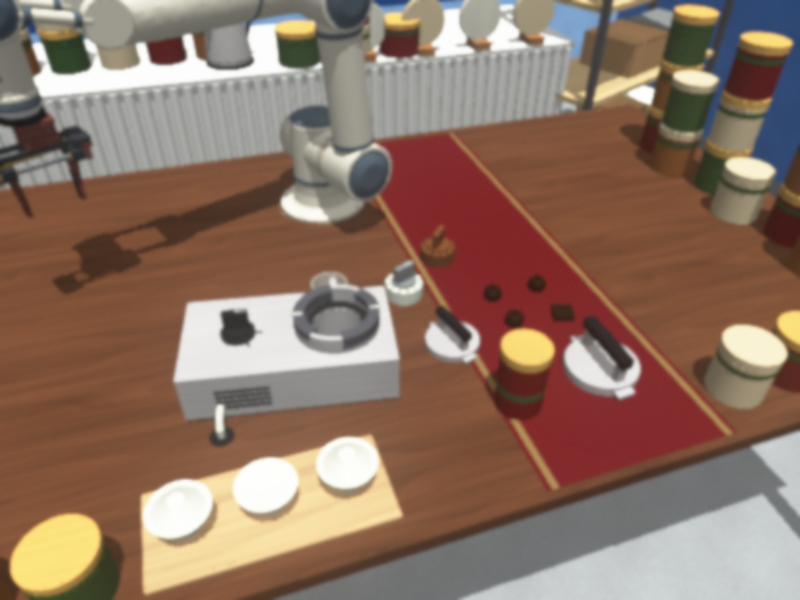

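View pics/b.png

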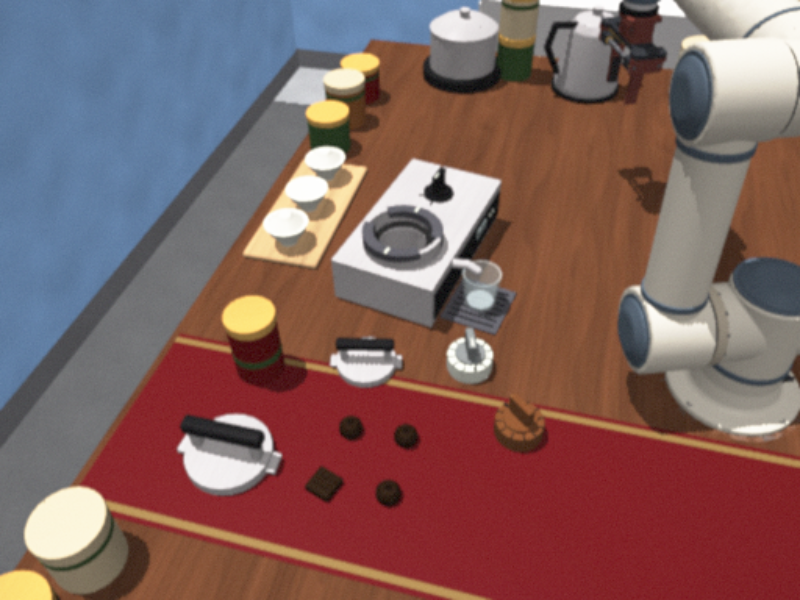

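The scene shows the brewer (chamber at about 337,318), the white timer (404,283), the brown look-alike (437,248), the small lid (452,335), the big lid (602,360), three nuggets (493,292; 515,317; 537,283), the brick (563,312), and the tin. The side view agrees: exactly three nuggets.

```bash
cat > m.py <<'E'
from h import *
a=load('scene0');b=load('side0');k=.64
def tri(p,q):
    c1,d1=ray(a,p[0]*k,p[1]*k);c2,d2=ray(b,q[0]*k,q[1]*k)
    t=np.linalg.lstsq(np.c_[d1,-d2],c2-c1,rcond=None)[0]
    x,y=c1+t[0]*d1,c2+t[1]*d2; return (x+y)/2,np.linalg.norm(x-y)
for n,p,q in [('chamberc',(337,316),(403,234)),('timerbase',(404,291),(470,362)),('timerfin',(404,269),(472,339)),('lidbar',(454,323),(365,344)),
 ('n1',(493,292),(406,436)),('n2',(515,317),(350,428)),('n3',(537,283),(388,492)),('brick',(563,312),(324,485)),('knobfin',(237,318),(439,178)),('biglid',(607,343),(223,431)),('tin top',(527,350),(250,310)),('brown',(437,250),(520,425)),
 ('brewer c1',(185,305),(500,180)),('c2',(383,290),(440,280)),('c3',(398,350),(340,262)),('c4',(178,375),(418,162)),
 ('pitcher',(328,278),(482,270))]:
    x,e=tri(p,q); print(n,x.round(3),round(e,4),round(np.hypot(*x[:2]),3))
E
python3 m.py
```

```text
chamberc [ 0.6   -0.107  0.119] 0.0025 0.61
timerbase [0.435 0.072 0.007] 0.0039 0.441
timerfin [0.435 0.071 0.065] 0.0046 0.441
lidbar [0.61  0.112 0.05 ] 0.0019 0.62
n1 [0.502 0.248 0.01 ] 0.0004 0.56
n2 [0.592 0.256 0.011] 0.0015 0.645
n3 [0.503 0.351 0.01 ] 0.0011 0.614
brick [0.601 0.36  0.004] 0.0003 0.7
knobfin [ 0.57  -0.272  0.136] 0.0045 0.632
biglid [0.762 0.345 0.064] 0.0018 0.837
tin top [0.791 0.158 0.131] 0.0076 0.807
brown [0.331 0.188 0.018] 0.0003 0.381
brewer c1 [ 0.457 -0.356  0.095] 0.0003 0.579
c2 [ 0.517 -0.008  0.1  ] 0.0272 0.517
c3 [ 0.697 -0.027  0.1  ] 0.0003 0.697
c4 [ 0.638 -0.379  0.097] 0.0004 0.742
pitcher [ 0.445 -0.087  0.084] 0.0022 0.453
```

Run:
```python
from h import *
for i,(p,yaw) in enumerate([((.52,.24,.42),0),((.50,.05,.42),0),((.53,-.14,.46),0)]):
    r.reach(p,[180,0,yaw]); r.wait(.3); s=save('wrist',f'w{i}')
    st=r.sense();print(st['tcp_pos'].round(4),st['orientation'].round(2),st['joints'].round(1),st['clock'])
    if i!=1: cv2.imwrite(f'pics/w{i}b.png',cv2.resize(s['frame'][:,:,::-1],(800,600)))
    print((-s['R'].T@s['t']).round(3))
```

```text
[0.5201 0.2398 0.42  ] [ 1.8e+02  0.0e+00 -2.0e-02] [ 21.4   1.2  73.1  -0.  105.7 111.4] 3.425
[0.587 0.24  0.399]
[0.5002 0.0508 0.4198] [-1.8e+02  2.0e-02  8.0e-02] [  1.9  -9.5  83.4   0.  106.2  91.8] 4.5583
[0.567 0.052 0.399]
[ 0.53  -0.139  0.46 ] [-1.7999e+02 -0.0000e+00  9.0000e-02] [-18.3  -1.8  72.    0.  109.8  71.7] 5.7167
[ 0.597 -0.138  0.439]
```

View pics/w0b.png

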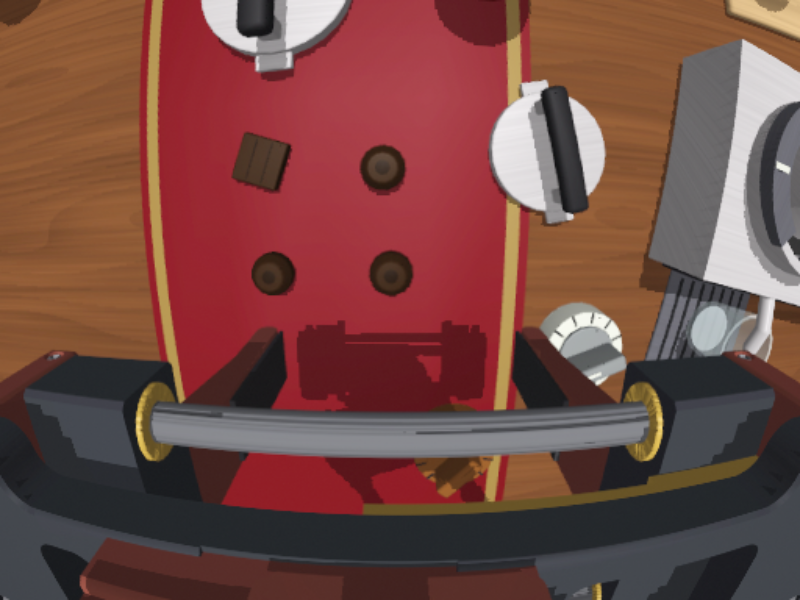

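View pics/w2b.png

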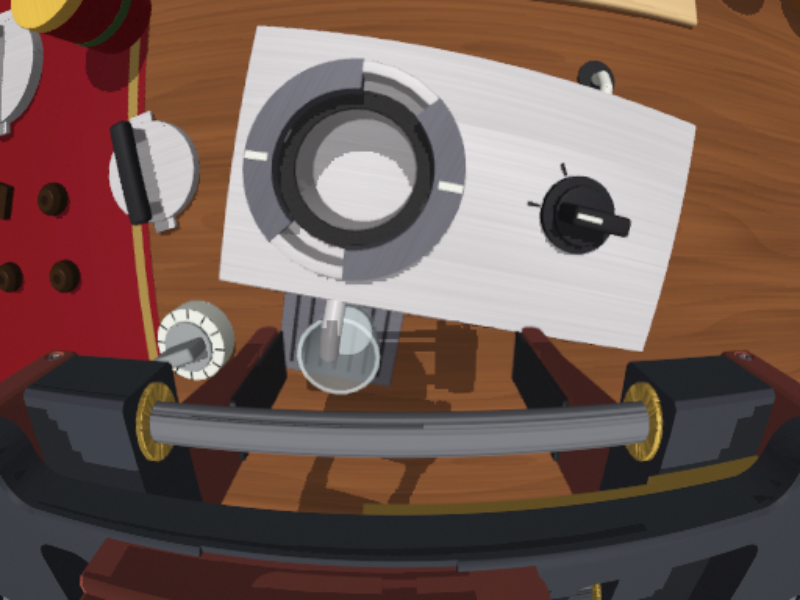

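w0 shows nuggets at (383,167), (273,273) and (390,273), the brick at (262,161), and the small lid with its bar from (553,90) to (577,208). w2 shows the tight marks at (256,155) and (451,187), the knob at (578,214) and the pitcher at (338,355).

Run:
```python
from h import *
w0,w1,w2=[load(f'w{i}') for i in range(3)];k=.64
P=lambda s,u,v,z:onz(s,u*k,v*k,z,True)
m1,m2=P(w2,256,155,.1335),P(w2,451,187,.1335)
print('marks',m1,m2,np.linalg.norm(m1-m2),'(132)',(m1+m2)/2,'yaw',np.degrees(np.arctan2(*(m1-m2)[[1,0]]))-90)
# brewer deck corners
for p in [(260,28),(221,279),(643,351),(695,127)]: print('corner',P(w2,*p,.1)[:2].round(4))
def blobs(s,lo,hi,z,amin,amax,tag,box=None):
    hsv=cv2.cvtColor(s['frame'],cv2.COLOR_RGB2HSV); m=cv2.inRange(hsv,lo,hi)
    m=cv2.morphologyEx(m,cv2.MORPH_OPEN,np.ones((3,3)))
    n,l,st,c=cv2.connectedComponentsWithStats(m)
    for i in range(1,n):
        if amin<st[i,4]<amax and c[i][1]<215: print(tag,(c[i]/k).round(0),st[i],onz(s,*c[i],z,True)[:2].round(4))
blobs(w0,(0,0,0),(25,190,110),.013,200,1500,'nug w0')
blobs(w1,(0,0,0),(25,190,110),.013,200,1500,'nug w1')
for s,n in((w0,'w0'),(w1,'w1'),(w2,'w2')):
    print(n,np.round(s['t'],2)[:1])
    g=s['frame'].max(2); m=((g<60)*255).astype(np.uint8)
    n_,l,st,c=cv2.connectedComponentsWithStats(m)
    for i in range(1,n_):
        if 300<st[i,4]<3000 and c[i][1]<225:
            (x,y),wh,an=cv2.minAreaRect(np.argwhere(l==i)[:,::-1].astype(np.float32))
            print('dark',n,np.round([x/k,y/k]),np.round(wh,1),round(an,1),onz(s,x,y,.061,True)[:2].round(4))
cv2.imwrite('pics/w1c.png',cv2.resize(w1['frame'][:260,60:460,::-1],(800,520),interpolation=cv2.INTER_CUBIC))
```

```text
marks [ 0.61071577 -0.0422735   0.1335    ] [ 0.58720911 -0.1721479   0.1335    ] 0.1319845552597974 (132) [ 0.59896244 -0.1072107   0.1335    ] yaw -10.259201567988939
corner [ 0.7114 -0.0338]
corner [0.5175 0.0022]
corner [ 0.454  -0.3506]
corner [ 0.6486 -0.3839]
nug w0 [16. 10.] [  0   0  26  16 307] [0.8052 0.6612]
nug w0 [260. 161.] [149  85  37  37 980] [0.5995 0.3573]
nug w0 [382. 167.] [231  93  28  28 642] [0.5912 0.2542]
nug w0 [653. 273.] [409 156  20  31 365] [ 5.028e-01 -4.000e-04]
nug w0 [272. 273.] [161 161  28  28 604] [0.5022 0.3508]
nug w0 [390. 273.] [237 161  27  28 617] [0.502  0.2477]
nug w1 [ 86. 156.] [ 42  85  28  31 655] [0.5996 0.3539]
nug w1 [173. 154.] [ 98  86  26  26 552] [0.5914 0.253 ]
nug w1 [184. 252.] [106 148  25  27 540] [0.5024 0.2463]
nug w1 [467. 255.] [288 149  25  24 370] [ 0.4973 -0.0057]
nug w1 [ 97. 255.] [ 51 151  23  25 447] [0.5022 0.3493]
nug w1 [676. 301.] [ 388  178   94   30 1009] [ 0.4555 -0.2208]
w0 [0.24]
dark w0 [255.  18.] [23. 22.] 90.0 [0.7103 0.3485]
dark w0 [564. 149.] [81.8 17. ] 78.9 [0.6079 0.1167]
dark w0 [771. 180.] 
[... 195 characters left out ...]
3]
dark w1 [550. 126.] [97. 18.] 90.0 [ 0.6049 -0.0602]
dark w1 [648. 141.] [117.   87.4] 88.0 [ 0.6009 -0.145 ]
dark w1 [318. 118.] [82.4 17.2] 77.0 [0.6071 0.1105]
dark w1 [ 86. 157.] [23.7 28.1] 12.1 [0.5951 0.316 ]
dark w1 [173. 154.] [24.7 26.2] 45.0 [0.5882 0.2272]
dark w1 [778. 198.] [44. 26.] 90.0 [ 0.5674 -0.3025]
dark w1 [185. 252.] [24.7 24.7] 45.0 [0.5103 0.2213]
dark w1 [ 97. 255.] [23.3 22.4] 63.4 [0.5101 0.3119]
w2 [-0.14]
dark w2 [99. 26.] [65. 33.] -0.0 [0.7568 0.1461]
dark w2 [130. 172.] [66.5 14.6] 77.3 [0.6089 0.1056]
dark w2 [580. 212.] [48.6 52.8] 66.5 [ 0.5673 -0.2933]
dark w2 [ 52. 198.] [20. 19.] 90.0 [0.5923 0.2073]
dark w2 [ 64. 275.] [20. 18.] 90.0 [0.5138 0.2018]
```

View pics/w1c.png

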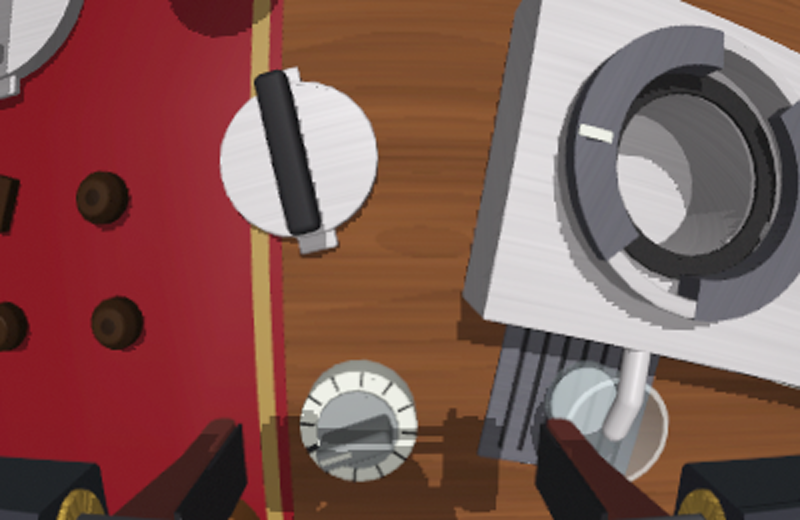

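Marks are 132.0 mm apart, exactly as they should be: chamber at (0.599, -0.107), brewer yaw -10.3°. The nugget heights and positions agree between views. I'll start with the nuggets, re-detecting before each pick.

```bash
cat >> h.py <<'E'
CH=np.array([.599,-.107]); G=.163
def at(x,y,z,yaw,line=False,speed=.15):
    p=[x,y,z+G]
    r.servo_line(p,[180,0,yaw],speed) if line else r.reach(p,[180,0,yaw])
def nuggets():
    s=r.snapshot('wrist'); hsv=cv2.cvtColor(s['frame'],cv2.COLOR_RGB2HSV)
    m=cv2.morphologyEx(cv2.inRange(hsv,(0,0,0),(25,190,110)),cv2.MORPH_OPEN,np.ones((3,3)))
    n,l,st,c=cv2.connectedComponentsWithStats(m); o=[]
    for i in range(1,n):
        p=onz(s,*c[i],.013,True)[:2]
        if 350<st[i,4]<800 and c[i][1]<200 and max(st[i,2:4])<33 and .35<p[0]<.72 and .13<p[1]<.5: o.append(p)
    return o
E
cat > n.py <<'E'
from h import *
offs=[(.016,0),(-.01,.015),(-.01,-.015)]
k=0
for it in range(5):
    at(.52,.24,.257,0); r.wait(.2)
    o=nuggets(); print('seen',np.round(o,4).tolist(),r.sense()['clock'])
    if not o: break
    p=max(o,key=lambda q:q[0]); r.let_go()
    at(*p,.08,0); at(*p,.0225,0,True,.1); r.grab(12); w=r.sense()['opening']
    at(*p,.20,0,True,.3); w2=r.sense()['opening']
    if w2<.02: print('missed',w,w2); continue
    d=CH+offs[k%3]; at(*d,.20,0); at(*d,.158,0,True,.15); w3=r.sense()['opening']
    r.let_go(); k+=1; at(*d,.2,0,True,.3); print('put',w,w2,w3)
save('wrist','w3')
at(.53,-.139,.297,0); r.wait(.2); s=save('wrist','w4'); 
cv2.imwrite('pics/w4c.png',cv2.resize(s['frame'][:260,40:480,::-1],(800,473)))
E
python3 n.py
```

```text
seen [[0.5911, 0.2541], [0.5021, 0.2477], [0.5022, 0.3508]] 7.3917
put 0.03714052996968912 0.037383752177807664 0.03755143667788114
seen [[0.5023, 0.3509], [0.502, 0.2477]] 15.3083
put 0.037185952184130414 0.03707445180133914 0.03695377768273854
seen [[0.5021, 0.2477]] 23.5167
put 0.03689027040663806 0.037290739537976396 0.03711522166307484
seen [] 31.4667
```

View pics/w4c.png

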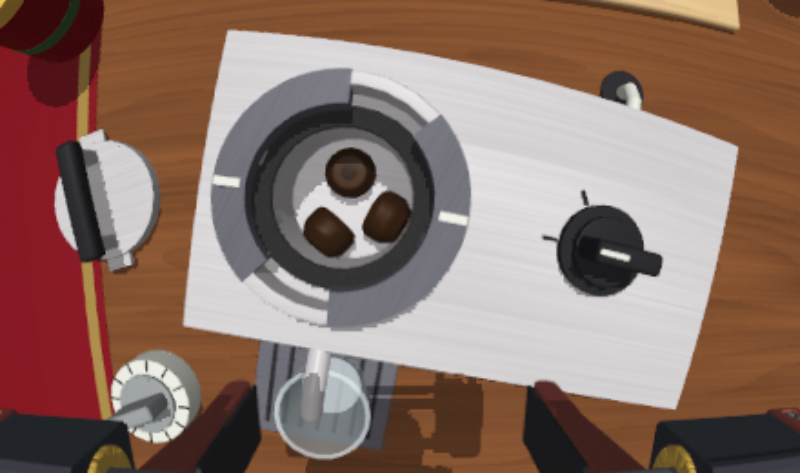

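All three nuggets lie in the chamber, nothing else has moved. Next, measure the lid from straight above.

```bash
cat > lid.py <<'E'
from h import *
def lid(s):
    m=((s['frame'].max(2)<62)*255).astype(np.uint8)
    n,l,st,c=cv2.connectedComponentsWithStats(m)
    for i in range(1,n):
        q=onz(s,*c[i],.061,True)
        if 600<st[i,4]<4000 and c[i][1]<220 and np.hypot(q[0]-.607,q[1]-.112)<.08:
            pts=np.argwhere(l==i)[:,::-1]
            W=np.array([onz(s,*p,.061,True)[:2] for p in pts]); C,wh,a=cv2.minAreaRect((W*1000).astype(np.float32))
            v=np.linalg.svd(W-W.mean(0),full_matrices=False)[2][0]; v*=np.sign(v[0])
            print('bar',np.round(C,1),np.round(wh,1),'yaw',np.degrees(np.arctan2(v[1],v[0])).round(2),c[i])
    # white disc top z=.016
    hsv=cv2.cvtColor(s['frame'],cv2.COLOR_RGB2HSV)
at(.545,.112,.257,0); r.wait(.3); s=save('wrist','w5'); lid(s)
at(.545,.112,.157,0); r.wait(.3); s=save('wrist','w6'); lid(s)
cv2.imwrite('pics/w6c.png',s['frame'][:,:,::-1]); print(r.sense()['clock'])
E
python3 lid.py
```

```text
bar [608.7 112.7] [96.6 18.3] yaw 12.61 [254.39347991 113.26762699]
bar [608.7 112.6] [96.6 18.7] yaw 12.64 [255.5664283 114.8923598]
35.3667
```

View pics/w6c.png

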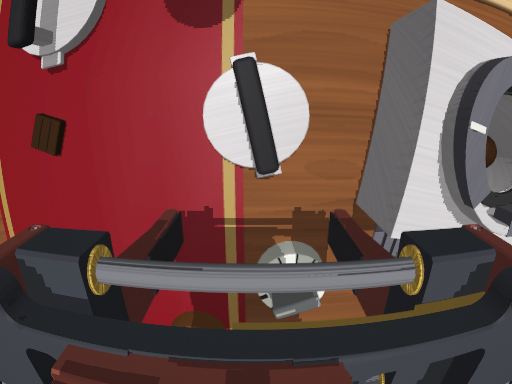

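Run:
```python
from h import *
x,y=.6087,.1127; Y=192.6
at(x,y,.16,Y); at(x,y,.052,Y,True,.15); r.grab(45); print(r.sense()['opening'])
at(x,y,.215,Y,True,.15); print(r.sense()['opening'],r.sense()['contact_force'].round(1))
at(*CH,.215,151.7,True,.15); r.wait(.3); st=r.sense(); print(st['opening'],st['contact_force'].round(1),st['joints'].round(1),st['clock'])
s=save('wrist','w7'); a=save('scene','s7'); b=save('side','d7')
def crop(s,p,h=75):
    u,v=map(int,proj(s,p)); f=s['frame'][v-h:v+h,u-h:u+h,::-1]; return cv2.resize(f,(400,400),interpolation=cv2.INTER_CUBIC)
P=[*CH,.17]
cv2.imwrite('pics/c7.png',np.hstack([crop(a,P),crop(b,P)]))
```

```text
0.019934972264268217
0.019845135552151477 [-1.2 -0.2 -3.3]
0.019891365298460723 [-0.6 -0.4 -3.7] [-13.3   6.3  72.    0.  101.6 -75. ] 43.2667
```

View pics/c7.png

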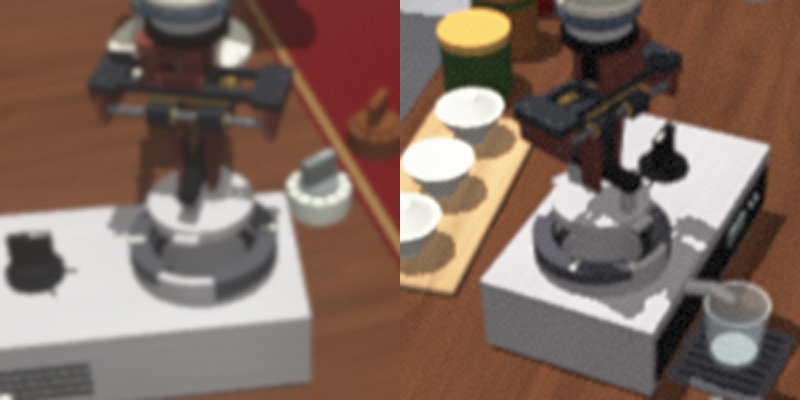

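The lid is level above the collar, with its near lug over the near gap. Lower it, guarded.

Run:
```python
from h import *
f0=r.sense()['contact_force']
for z in [.195,.189,.185,.181,.177,.173,.169,.166,.163,.161,.160]:
    at(*CH,z,151.7,True,.04); st=r.sense(); f=st['contact_force']-f0
    print(z,round(st['tcp_pos'][2]-G,4),f.round(1),(st['torque']).round(2),round(st['opening'],4))
    if np.linalg.norm(f)>9: break
print(st['clock'])
```

```text
0.195 0.1949 [ 0.4  1.  -0.4] [ 0.04 -0.14  0.  ] 0.0198
0.189 0.1886 [1.  0.3 0.3] [-0.01 -0.14 -0.  ] 0.0197
0.185 0.1845 [ 0.1  1.4 -1.5] [ 0.03 -0.11  0.02] 0.0202
0.181 0.1805 [ 1.3 -0.2 -0.2] [ 0.02 -0.11  0.  ] 0.0196
0.177 0.1765 [ 0.5  1.3 -0.6] [ 0.02 -0.12 -0.01] 0.0195
0.173 0.1725 [0.4 1.5 0.1] [ 0.01 -0.14 -0.03] 0.0197
0.169 0.1685 [ 0.   1.2 -0.3] [-0.05 -0.15  0.01] 0.0197
0.166 0.1657 [ 0.1  0.9 -0.8] [ 0.03 -0.15 -0.01] 0.0196
0.163 0.1626 [-0.7  1.  -0.2] [-0.04 -0.09 -0.  ] 0.0201
0.161 0.1611 [-0.6  0.5 -0.8] [ 0.06 -0.1   0.04] 0.0197
0.16 0.1608 [-0.8  0.9  5.3] [ 0.06  0.15 -0.01] 0.0198
46.6167
```

Run:
```python
from h import *
f0=np.array([-.6,-.4,-3.7])
for a in list(range(5,71,5))+[72,74,76,78]:
    z=.1605-.003*max(0,min(a,72)-35)/37
    at(*CH,z,151.7-a,True,.04); st=r.sense(); f=st['contact_force']-f0
    print(a,round(151.7-st['orientation'][2],1),round(st['tcp_pos'][2]-G,4),f.round(1),st['torque'].round(2),round(st['opening'],4),round(st['clock'],1))
    if np.linalg.norm(f)>35 or abs(st['torque'][2])>1.8: break
r.snapshot('wrist')
```

```text
5 4.9 0.1609 [0.1 0.5 4.2] [ 0.06 -0.06 -0.12] 0.0195 46.9
10 9.8 0.1609 [0.9 1.3 4.7] [ 0.01 -0.15 -0.15] 0.0197 47.1
15 14.8 0.1607 [-0.1 -0.6  5. ] [-0.02 -0.21 -0.08] 0.0196 47.4
20 19.7 0.1607 [0.2 0.6 4.8] [-0.03 -0.13 -0.09] 0.02 47.6
25 24.7 0.1606 [1.2 0.7 6. ] [ 0.01 -0.09 -0.17] 0.0198 47.9
30 29.7 0.1606 [0.1 1.2 6. ] [ 0.01 -0.13 -0.18] 0.02 48.1
35 34.7 0.1605 [1.1 0.7 5.9] [ 0.02 -0.16 -0.13] 0.0195 48.4
40 39.7 0.1603 [0.2 0.7 6.4] [-0.02 -0.13 -0.19] 0.0199 48.6
45 44.7 0.16 [0.4 1.  7.1] [ 0.07 -0.09 -0.2 ] 0.0197 48.9
50 49.7 0.1596 [1.1 1.  7.6] [ 0.04 -0.16 -0.22] 0.0195 49.1
55 54.7 0.1593 [2.1 1.3 7.8] [ 0.08 -0.17 -0.23] 0.0199 49.4
60 59.7 0.1588 [2.6 1.2 8.2] [ 0.05 -0.29 -0.15] 0.02 49.6
65 64.8 0.1584 [2.1 0.6 8.7] [ 0.08 -0.37 -0.11] 0.0198 49.9
70 69.8 0.1581 [2.3 0.3 9.3] [ 0.08 -0.3  -0.1 ] 0.0195 50.1
72 71.7 0.1579 [2.9 0.2 9.1] [-0.07 -0.36  0.42] 0.0196 50.4
74 73.7 0.1579 [ 4.9 -1.1  8.1] [-0.28 -0.79  1.05] 0.0197 50.6
76 75.7 0.1579 [ 5.4 -0.5  8.2] [-0.16 -0.83  1.27] 0.02 50.9
78 77.7 0.1579 [ 6.3 -0.1  8.3] [-0.   -0.88  1.34] 0.0208 51.1
```

Run:
```python
from h import *
at(*CH,.158,151.7-74,True,.04); print(r.sense()['torque'].round(2))
r.let_go(); at(*CH,.25,77,True,.2)
at(.53,-.139,.297,0); r.wait(.3); s=save('wrist','w8'); print(r.sense()['clock'])
cv2.imwrite('pics/w8c.png',cv2.resize(s['frame'][:260,40:480,::-1],(800,473)))
m=((s['frame'].max(2)<62)*255).astype(np.uint8); n,l,st,c=cv2.connectedComponentsWithStats(m)
for i in range(1,n):
    q=onz(s,*c[i],.167,True)
    if 400<st[i,4]<5000 and c[i][1]<200:
        W=np.array([onz(s,*p,.167,True)[:2] for p in np.argwhere(l==i)[:,::-1]]); C,wh,a=cv2.minAreaRect((W*1000).astype(np.float32))
        v=np.linalg.svd(W-W.mean(0),full_matrices=False)[2][0]
        print(np.round(C,1),np.round(wh,1),'yaw',np.degrees(np.arctan2(v[1],v[0]))%180)
```

```text
[-0.05 -1.03  0.36]
54.6583
[714.3  72.9] [96.9 38. ] yaw 78.31410768561656
[ 611.1 -107.3] [71.6 97.3] yaw 80.52972052670572
[ 571.5 -251.2] [57.2 48.2] yaw 80.34277866711736
```

View pics/w8c.png

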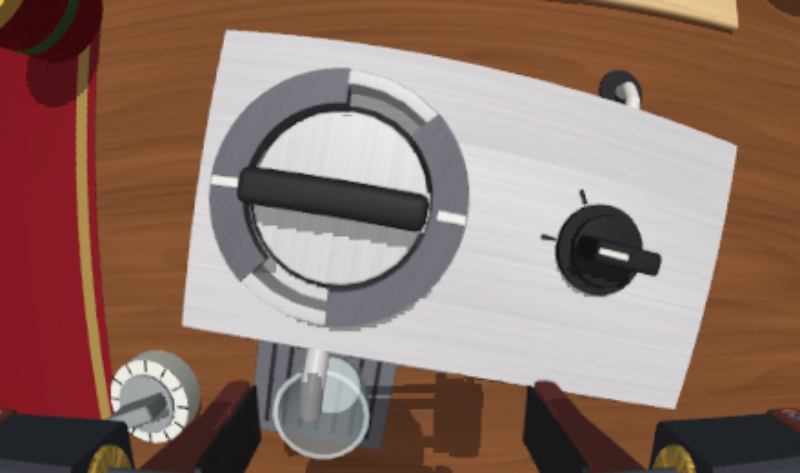

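The handle now points at both tight marks. Now the start knob.

Run:
```python
from h import *
s=load('w8'); print('disc centre',onz(s,40+599*.55,250*.55,.116,True))
K=CH+.17*np.array([-np.sin(np.radians(10.3)),-np.cos(np.radians(10.3))]); print(K)
at(*K,.22,79.7); at(*K,.141,79.7,True,.12); r.grab(25); st=r.sense(); print(st['opening'],st['contact_force'].round(1),st['torque'].round(2))
for a in list(range(6,61,6))+[62,64,66]:
    at(*K,.141,79.7-a,True,.04); st=r.sense()
    print(a,round(79.7-st['orientation'][2],1),st['contact_force'].round(1),st['torque'].round(2),round(st['opening'],4))
    if abs(st['torque'][2])>1.0: break
r.wait(.3); save('wrist','w9'); r.let_go(); r.wait(.7); at(*K,.24,19.7,True,.2)
at(.53,-.139,.297,0); r.wait(.3); s=save('wrist','w10'); print(r.sense()['clock'])
cv2.imwrite('pics/w10c.png',np.hstack([cv2.resize(load('w9')['frame'][:,:,::-1],(400,300)),cv2.resize(s['frame'][:260,40:480,::-1],(400,300))]))
```

```text
disc centre [ 0.56950365 -0.26837626  0.116     ]
[ 0.56860362 -0.27426046]
0.013833705412584057 [ 6.1 -1.4 -2. ] [-0.22 -0.96  0.09]
6 6.0 [ 5.4 -2.2 -2.9] [-0.24 -0.95  0.04] 0.0138
12 12.0 [ 6.  -1.9 -1.9] [-0.3  -0.98  0.04] 0.0139
18 18.0 [ 5.8 -3.1 -3. ] [-0.29 -0.98  0.08] 0.014
24 24.0 [ 5.1 -1.7 -2.5] [-0.28 -1.02  0.08] 0.0142
30 30.0 [ 5.3 -1.9 -2.7] [-0.29 -1.02  0.08] 0.0141
36 36.0 [ 6.  -2.2 -2.7] [-0.26 -0.95  0.11] 0.0137
42 42.0 [ 6.2 -2.4 -2.4] [-0.3  -1.    0.09] 0.014
48 48.0 [ 7.3 -2.2 -2.5] [-0.28 -1.06  0.15] 0.0143
54 54.0 [ 6.7 -1.7 -2.6] [-0.3  -0.95  0.18] 0.0137
60 60.0 [ 5.9 -2.4 -2.5] [-0.3  -1.06  0.13] 0.014
62 61.9 [ 6.5 -2.2 -2.9] [-0.39 -1.03  0.71] 0.0141
64 63.9 [ 5.4 -2.4 -1.8] [-0.38 -0.88  0.67] 0.0145
66 65.9 [ 4.1 -3.1 -2.7] [-0.4  -0.83  0.78] 0.015
65.2083
```

View pics/w10c.png

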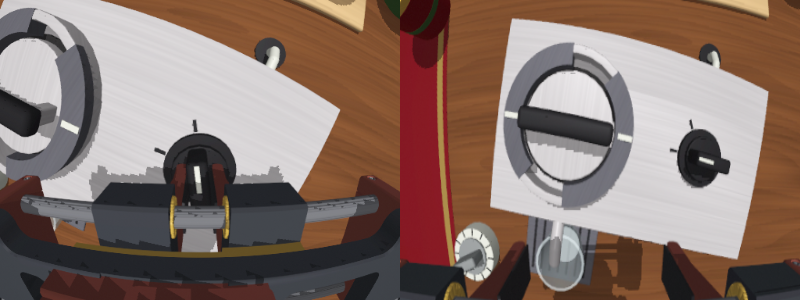

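The knob met its stop (torque jumped to 0.7 N m at 62°) and has sprung back. Now the timer from above.

Run:
```python
from h import *
at(.368,.072,.15,0); r.wait(.3); s=save('wrist','w11'); print(r.sense()['clock'],r.sense()['joints'].round(1))
u,v=proj(s,[.435,.072,.034],True); print(u,v)
u,v=int(u),int(v); x0,y0=u-60,max(v-60,0); print(x0,y0)
cv2.imwrite('pics/w11c.png',cv2.resize(s['frame'][y0:y0+120,x0:x0+120,::-1],(720,720//1),interpolation=cv2.INTER_CUBIC)[:600])
```

```text
66.725 [  5.8 -31.2 110.9  -0.  100.3  95.9]
255.60042076700975 110.28626132446563
195 50
```

View pics/w11c.png

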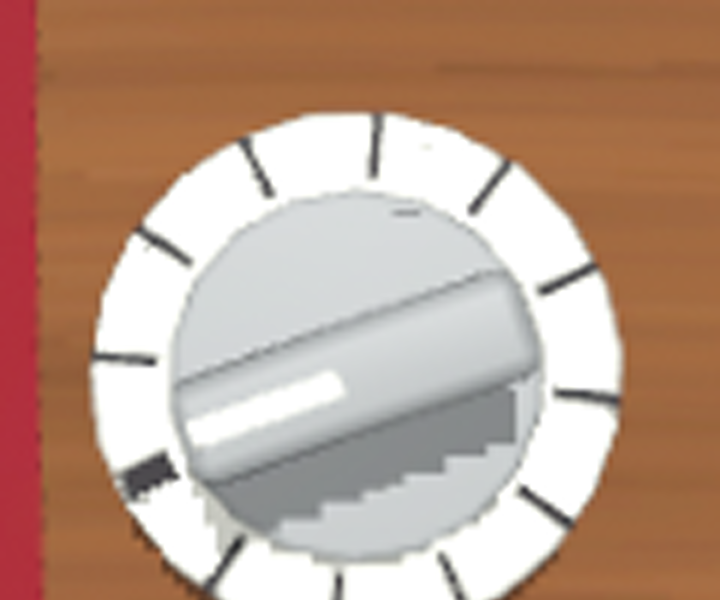

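The broad zero mark is at crop (148,474), the pointer line runs from (195,430) to (340,385), and the ten-minute tick is at about (165,246).

Run:
```python
from h import *
s=load('w11'); Q=lambda u,v,z: onz(s,195+(u+.5)/6-.5,50+(v+.5)/6-.5,z,True)[:2]*1000
rim=np.array([Q(*p,.034) for p in [(92,355),(130,230),(243,137),(378,112),(508,162),(597,265),(620,402),(572,524)]])
A=np.c_[2*rim,np.ones(len(rim))]; c=np.linalg.lstsq(A,(rim**2).sum(1),rcond=None)[0]; print('centre',c[:2],'R',np.sqrt(c[2]+c[:2]@c[:2]),'(39)')
C=c[:2]; ang=lambda p:np.degrees(np.arctan2(*(p-C)[::-1]))
z0=Q(148,474,.034); print('zero',z0,ang(z0),np.linalg.norm(z0-C))
for t in [(125,357),(165,246),(256,167),(376,146),(489,187),(568,279)]: print('tick',ang(Q(*t,.034)))
a,b=Q(195,430,.076),Q(340,385,.076); print('pointer dir',np.degrees(np.arctan2(*(a-b)[::-1])),'ang of outer',ang(a),a,b)
for p in [(178,382),(490,272),(215,480),(535,372)]: print(Q(*p,.076))
e=[Q(*p,.076) for p in [(178,382),(490,272),(215,480),(535,372)]]; print('fin centre',np.mean(e,0),np.degrees(np.arctan2(*(e[0]-e[1])[::-1])))
```

```text
centre [433.53070211  73.6357998 ] R 38.32781579111129 (39)
zero [419.37708308 103.6448187 ] 115.25069796056374 33.179302989803475
tick 84.86787345232354
tick 55.003510467374035
tick 24.84244642142786
tick -5.345077039192509
tick -35.142933258713576
tick -65.28532128845384
pointer dir 106.78941820191201 ang of outer 108.34267188589003 [427.19949953  92.73186898] [432.49357359  75.18533853]
[433.07985029  94.7279352 ]
[446.28097824  57.17470542]
[421.0684525   90.37528168]
[434.18346764  51.70018303]
fin centre [433.65318716  73.49452633] 109.36816052530068
```

```bash
cat > t.py <<'E'
from h import *
import sys
T=np.array([float(sys.argv[1]),float(sys.argv[2])]); y0,y1=float(sys.argv[3]),float(sys.argv[4])
at(*T,.13,y0); at(*T,.0655,y0,True,.1); r.wait(.4); f0=r.sense()['contact_force']
r.grab(30); r.wait(.2); st=r.sense(); print('grip',st['opening'],(st['contact_force']-f0).round(1))
z=.0655
def press(yaw,target):
    global z
    for _ in range(12):
        F=(r.sense()['contact_force']-f0)[2]
        if abs(F-target)<4: break
        z+= -.0006*np.sign(target-F) if abs(F-target)>8 else -.0003*np.sign(target-F)
        at(*T,z,yaw,True,.02); r.wait(.1)
    print('press',round(z,4),F.round(1))
press(y0,18)
n=max(2,int(abs(y1-y0)/6)+1)
for y in np.linspace(y0,y1,n)[1:]:
    at(*T,z,y,True,.03); st=r.sense(); F=st['contact_force']-f0; print(round(y,1),st['orientation'][2].round(1),F.round(1),st['torque'].round(2),round(st['opening'],4))
    if F[2]<11 or F[2]>27: press(y,18)
r.wait(.3); press(y1,12); r.let_go(); r.wait(.2); at(*T,.14,y1,True,.15)
at(.368,.072,.15,0); r.wait(.3); s=save('wrist',sys.argv[5]); print(r.sense()['clock'])
cv2.imwrite('pics/%sc.png'%sys.argv[5],cv2.resize(s['frame'][50:170,195:315,::-1],(600,600),interpolation=cv2.INTER_CUBIC))
E
python3 t.py .4335 .0735 108.5 55 w12
```

```text
grip 0.014095553961531756 [1.  0.2 0.4]
press 0.0634 14.1
101.8 101.8 [-5.7  0.  13.2] [-0.17  1.1  -0.04] 0.0138
95.1 95.1 [-6.   0.1 13.5] [-0.08  1.03 -0.11] 0.0137
88.4 88.4 [-4.2 -0.6 13.3] [-0.13  0.92 -0.05] 0.0139
81.8 81.7 [-4.5 -0.4 11.6] [-0.13  0.82 -0.01] 0.0137
75.1 75.0 [-4.4 -0.7 12.1] [-0.07  0.76 -0.07] 0.0139
68.4 68.3 [-2.7 -0.2 11.6] [-0.13  0.66 -0.06] 0.0139
61.7 61.6 [-2.8  0.4 11.4] [-0.13  0.64 -0.06] 0.0137
55.0 55.0 [-2.4 -0.7 12. ] [-0.16  0.5  -0.1 ] 0.0141
press 0.0634 12.1
78.0833
```

View pics/w12c.png

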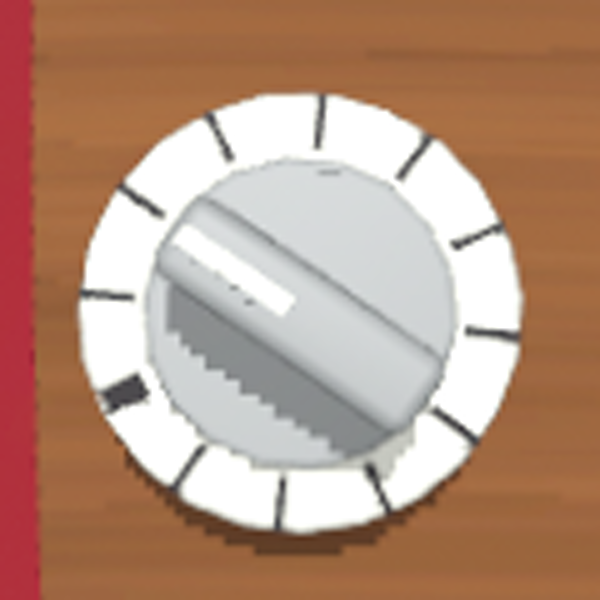

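The pointer lies by the second tick, and the case is where it was (zero mark at (125,392), ten-minute tick at (140,200)). Quantify.

Run:
```python
from h import *
s=load('w12'); Q=lambda u,v,z: onz(s,195+(u+.5)/5-.5,50+(v+.5)/5-.5,z,True)[:2]*1000
d=lambda p,q:np.degrees(np.arctan2(*(q-p)[::-1]))
# opposite outer tick ends give lines through centre
pairs=[((117,185),(478,440)),((82,294),(520,337)),((209,114),(391,514)),((323,96),(279,530)),((430,140),(178,487)),((105,400),(500,228))]
D=[(d(Q(*b,.034),Q(*a,.034))) for a,b in pairs]; print(np.round(D,1),'rim centre',np.mean([(Q(*a,.034)+Q(*b,.034))/2 for a,b in pairs],0))
print('expected from zero z: tick10=z-60, 5:z-30, 15:z-90, 20:z-120, 25:z-150')
print('zero est',np.round(np.array(D)+[60,30,90,120,150,0],1))
print('fin edges',d(Q(440,355,.0755),Q(210,198,.0755)),d(Q(385,430,.0755),Q(163,268,.0755)))
# white line by mask
f=s['frame'].astype(int); H,W=f.shape[:2]; m=((f.min(2)>235)*255).astype(np.uint8)
n,l,st,c=cv2.connectedComponentsWithStats(m)
u0,v0=195+235/5,50+268/5
for i in range(1,n):
    if np.hypot(*(c[i]-[u0,v0]))<8 and st[i,4]>20:
        P=np.array([onz(s,*p,.076,True)[:2] for p in np.argwhere(l==i)[:,::-1]]); v=np.linalg.svd(P-P.mean(0))[2][0]; print('line',np.degrees(np.arctan2(v[1],v[0]))%180,st[i],P.mean(0))
```

```text
[ 54.4  84.3  24.2  -5.8 -35.8 113.7] rim centre [432.96427845  73.09933874]
expected from zero z: tick10=z-60, 5:z-30, 15:z-90, 20:z-120, 25:z-150
zero est [114.4 114.3 114.2 114.2 114.2 113.7]
fin edges 55.438698568763556 53.46424770645246
line 55.32321242765343 [230  95  24  18 124] [0.43952802 0.08256058]
```

The dial reads about 59.3°, or 9.9 min, within measuring error of ten. Final look and hand in.

Run:
```python
from h import *
at(.48,.05,.30,0); r.wait(.3); s=save('wrist','w13'); b=save('side','d13')
cv2.imwrite('pics/fin.png',np.hstack([cv2.resize(s['frame'],(400,300)),cv2.resize(b['frame'],(400,300))])[:,:,::-1])
```

```text
(no output)
```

View pics/fin.png

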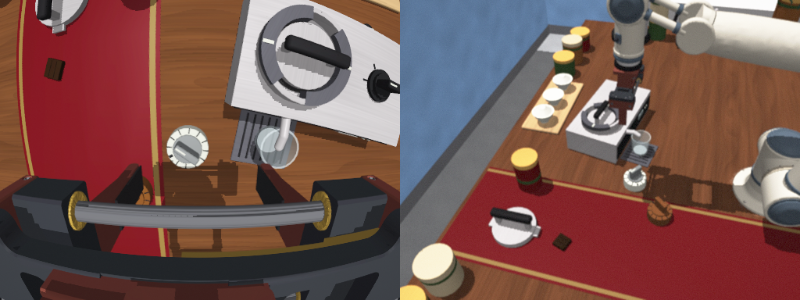

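The table is clear of nuggets, and the brick, pitcher, tin and look-alikes are in place. I'll check the handle angle numerically against the marks before handing in.

Run:
```python
from h import *
at(.53,-.107,.297,0); r.wait(.3); s=save('wrist','w14')
m=((s['frame'].max(2)<62)*255).astype(np.uint8)
m=cv2.morphologyEx(m,cv2.MORPH_OPEN,np.ones((9,9))) ; n,l,st,c=cv2.connectedComponentsWithStats(m)
for i in range(1,n):
    if st[i,4]>400 and c[i][1]<190:
        W=np.array([onz(s,*p,.167,True)[:2] for p in np.argwhere(l==i)[:,::-1]]); v=np.linalg.svd(W-W.mean(0),full_matrices=False)[2][0]
        C,wh,a=cv2.minAreaRect((W*1000).astype(np.float32)); print(np.round(C,1),np.round(wh,1),np.degrees(np.arctan2(v[1],v[0]))%180)
# white marks
h=cv2.cvtColor(s['frame'],cv2.COLOR_RGB2HSV); w=cv2.inRange(h,(0,0,205),(180,40,255)); n,l,st,c=cv2.connectedComponentsWithStats(w)
for i in range(1,n):
    p=onz(s,*c[i],.1335,True)[:2]
    if 10<st[i,4]<200 and abs(np.hypot(*(p-CH))-.066)<.008: print('mark',p.round(4))
cv2.imwrite('pics/w14c.png',cv2.resize(s['frame'][40:180,160:330,::-1],(680,560)))
```

```text
[709.3  75.2] [73.6 33. ] 77.48513718370475
[ 594.5 -106.9] [95.6 18.2] 82.19356041143878
[ 576.1 -247. ] [48.5 60.5] 81.63132062176868
mark [ 0.611  -0.0417]
mark [ 0.5876 -0.1713]
```

View pics/w14c.png

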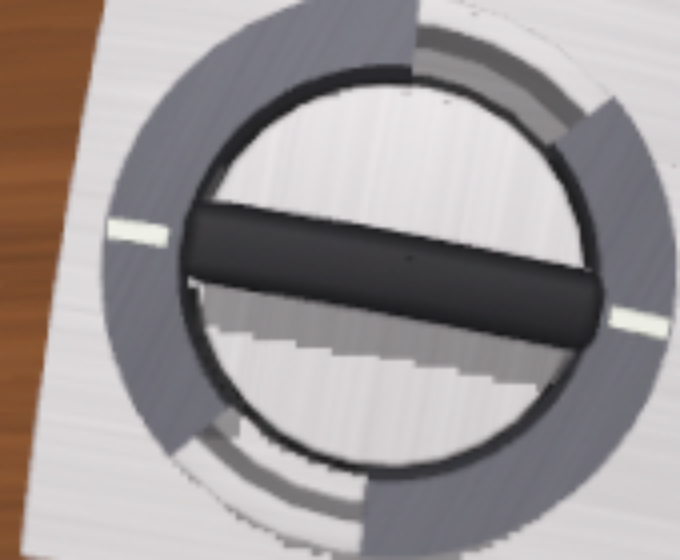

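The bar's edges slope 9.3 to 9.9° in this crop, against 10.1° for the line through the marks, so the handle lies on the marks. The numeric 82.2° comes from a mask fit that puts the bar's centre 4.5 mm off, so I trust the edges over it. Handing in.

```bash
python3 -c "
from h import *
r.hand_in(); print(r.sense()['clock'])"
```

```text
the job is handed in; nothing more can be done
the job is handed in; nothing more can be done
```

The job is done and handed in. The last clock reading was 78 s of the 210 s allowed, with only two short camera moves after it.

- **Nuggets:** There were three on the table, and all three were seen lying in the chamber before the lid went on.
- **Lid:** I used the smaller one. It went down through the gaps and turned clockwise to the stop. Torque rose from about −0.1 to over 1 N m at 72–74°, and the lid sank about 3 mm.
- **Start knob:** It turned to its stop, where torque jumped to about 0.7 N m at 62°. It sprang back when I let go.
- **Timer:** I turned the dial with 11–14 N of downward press, above the 8 N needed. It reads about 59.3°, or 9.9 minutes. The case stayed put to within about 0.8 mm and 1°, which is about what I can measure.
- **Left alone:** The brick, pitcher and tin were in place in the last pictures.

Two things did not fully check out:
- **Handle angle:** The last automatic fit gave 82.2° against 79.8° for the marks. The handle's edges in the same picture agreed with the marks to within 1°, and I trusted those because the fit also misplaced the bar's centre.
- **Gasket:** I had no direct reading of its compression, so tightness rests on the stop torque, the 3 mm drop and the marks.

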